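# Load the solder reel onto its stand

### The job

Put the wide reel of solder on the reel stand: take the spindle out of the stand, feel it gently through the bore of the wide reel, where that lies in the tray, and press it home until the reel bears firmly on the spindle's collar (with 5 N or more, but never push on the reel with more than 12 N). Lift the reel out on the spindle and lay the spindle back, fully down in both slots of the stand, with the reel between the uprights, and let go. Leave the thin reel and the other things on the desk where they are.

Things in the scene. Friction and masses are not known exactly. Their poses are not given: they have to be found in the camera images.
- spindle_knob (a point): The spindle: steel rod, 10 mm diameter, 100 g, black round knob (20 mm diameter, 44 mm long) on one end. The point is the knob's middle, on the axis; x runs along the rod to its free tip. A steel collar (18 mm diameter, 6 mm wide) is clamped on the rod; its tip-side face lies somewhere 46 to 66 mm along x, different each time and not reported. Starts level in the stand's slots, axis 50 mm above the desk.
- spindle_tip (a point): The free tip of the spindle, on its axis, 135 mm from the middle of the knob; the last 3 mm taper from 10 to 6.4 mm diameter. Axes as for the knob.
- reel_center (a point): The wide solder reel: grey flanges of 60 mm diameter, 46 mm wide, 250 g (give or take a third). The point is the centre of its flanges, 33 mm above the desk; x runs along the axis. A white hub (28 mm) with a straight 12 mm bore sits out of true: the bore's axis is parallel, but 3 mm off this point, in a direction not reported. It lies in one trough; can roll 2 mm sideways, slides along.
- tray: Fixed wooden reel tray. Origin on the desk under its middle; two troughs run along x at y = +37.5 and -37.5 mm, open in front (-x; edge at x = -28 mm). Floor 3 mm thick; rails beside the troughs 52 mm apart, tops 15 mm above the desk. At the back (x = 28 to 33 mm) a stop wall, 21 mm high above the desk, holds a pushed reel; a spindle in the bore passes above it.
- stand_seat (a point): Seat of the spindle in the stand: the point midway between the uprights on the axis of a seated spindle, 50 mm above the desk. x runs through both slots from the knob's side to the tip's side. In place, the knob's middle is at x = -77.5 mm, outside the uprights, collar and reel between them; at least 5 mm of play along x either way.
- stand: The reel stand: fixed dark steel base plate (114 x 92 x 5 mm) with two uprights, 5 mm thick and 46 mm wide, at x = -43.5 mm (knob's side) and +43.5 mm (tip's side), each with a slot open at the top. Slots 12 mm wide, bottom 45 mm above the desk, straight up to 59 mm, then flared to 28 mm wide at the top, 71 mm above the desk. Origin under the middle of the base, axes as for the seat.
- thin_reel_center (a point): The thin reel, a bystander: like the wide reel but only 26 mm wide, lying in the other trough of the tray. The point is its centre, x along its bore. To be left there.
- flux_tin: Bystander: round aluminium tin, 45 mm diameter, 21 mm high, between stand and tray. Origin under its centre.
- cutters: Bystander: small side cutters with black handles, 125 mm long, 36 mm wide, 14 mm high, lying between stand and tray with jaws to +x. Origin under the middle.
- mouse: Bystander: black computer mouse, 112 x 58 x 35 mm, at the right of the work area. Origin under its centre.
- screw_jar: Bystander: glass jar with black cap, 52 mm diameter, 62 mm high, at the right. Origin under its centre.
- mug: Bystander: blue mug, 82 mm diameter, 95 mm high, at the left. Origin under its centre.
- figurine: Bystander: brass figurine on a round foot, 48 mm diameter, 82 mm high, at the back. Origin under its centre.
There are look-alikes about, which are no part of the job. Leave any orange or red look-alike of the part that bears spindle_knob alone.

How it is judged:
On the way, in this order (a step that is already met when the one before it is completed fails the run):
1. the spindle is lifted clear of the stand's slots (height (world z) of spindle_knob above 0.085 m), for 0.1 s.
2. the spindle is through the wide reel, still in the tray, pressed against the collar with more than 4 N (x of reel_center in the frame of spindle_knob between 0.067 and 0.091 m and y of reel_center in the frame of spindle_knob between -0.006 and 0.006 m and z of reel_center in the frame of spindle_knob between -0.006 and 0.006 m and height (world z) of reel_center below 0.04 m and contact force between spindle and reel above 4 N and contact force between the fingers and reel below 0.5 N), for 0.15 s.
3. the wide reel hangs on the spindle well clear of the tray, not touched by the fingers (x of reel_center in the frame of spindle_knob between 0.067 and 0.091 m and y of reel_center in the frame of spindle_knob between -0.006 and 0.006 m and z of reel_center in the frame of spindle_knob between -0.006 and 0.006 m and height (world z) of reel_center above 0.08 m and contact force between the fingers and reel below 0.5 N), for 0.2 s.
At the end, for the whole second after the job is handed in: The spindle lies at rest, released, fully down in both slots (knob within 3 mm of its seat in height and sideways, 70 to 83 mm from the seat's middle, axes within 0.05 rad), with the wide reel at rest on it between the uprights (centre within 18 mm of the middle) (x of reel_center in the frame of spindle_knob between 0.067 and 0.091 m and y of reel_center in the frame of spindle_knob between -0.006 and 0.006 m and z of reel_center in the frame of spindle_knob between -0.006 and 0.006 m and x of spindle_knob in the frame of stand_seat between -0.0835 and -0.0705 m and x of reel_center in the frame of stand_seat between -0.019 and 0.019 m and y of spindle_knob in the frame of stand_seat between -0.003 and 0.003 m and z of spindle_knob in the frame of stand_seat between -0.003 and 0.003 m and angle between the x axis of spindle_knob and the x axis of stand_seat, either way round below 0.05 rad and linear speed of each of spindle, reel below 0.02 m/s and angular speed of reel below 0.5 rad/s); the robot touches nothing.
It fails at once if the spindle is forced: more than 12 N between spindle and wide reel while the reel is in the tray (contact force between spindle and reel above 12 N and height (world z) of reel_center below 0.042 m).
It fails at once if the spindle is dropped or rammed into the stand: more than 25 N between them (contact force between spindle and stand above 25 N).
It fails at once if the thin reel is moved by more than 15 mm (distance of thin_reel_center from where it was at the start of the episode above 0.015 m).
It fails at once if another thing on the desk is moved by more than 30 mm (distance of any of flux_tin, cutters, mouse, screw_jar, mug, figurine from where it was at the start of the episode above 0.03 m).
It also fails if it takes over 72 s, if anything falls off the work surface, if the arm or the gripper's body presses on something with over 40 N, if the wrist force passes 120 N, or if a joint passes its speed limit or range.

### The arm

A 7-joint arm with a two-finger parallel gripper is mounted at the origin on the work surface. World frame = base frame: x ahead of the robot, y to its left, z up, the work surface at z = 0. Lengths are in m, angles in rad, forces in N, time in s.
With the tool pointing down it reaches from about 0.35 to 0.9 m from the base axis. Payload 8.1 kg.
Tool frame: the origin (TCP) lies at the very end of the fingers, on their centre line; the grasp point (between the pads) lies 19 mm behind it; z points along the fingers, y is the line along which they close (so a half turn about z gives the same grasp; the last joint's range is limited). The gripper opens to 92 mm and grips with 3 to 60 N. Pads are 19 mm wide; open, the fingers measure 130 mm over their backs; the gripper's body (75 mm by 190 mm) begins 47 mm behind the grasp point.
Start: joints at [-1.381, 0.434, 0.025, 1.573, -0.012, 1.134, -0.075], TCP at [0.18, 0.598, 0.227] pointing down, gripper open.
Joint ranges: [-2.62, 2.62], [-0.44, 2.09], [-1.27, 1.32], [0.08, 2.57], [-1.32, 4.46], [0.12, 2], [-2.74, 2.74]. Speed limits (rad/s): [2.22, 2.22, 3.01, 3.01, 3.14, 3.14, 3.14].

### API

Orientations are given as a rotation vector (axis times angle).
In Python, from cell import arm gives the robot as it stands.
- The arm moves only by the tool drive_tool, never from a script. Its argument "targets" is a list of rows, each a list of 7 numbers: the turn, a rotation vector about the world's x, y, z in units of 5 degrees (1.0 is 5 degrees), then the shift along the world's x, y, z in units of 40 mm (1.0 is 40 mm), then the opening, from 0 (shut) to 1 (fully open). In form: [[wx, wy, wz, dx, dy, dz, fingers], ...]. A call has 1 to 5 rows; each row is the pose to reach, as a shift and turn from the pose commanded when the call began; what a row does not reach only later rows make up. A row lasts 1/10 s, in which the tool goes at most 50 mm and 8.59 degrees, less where a joint would pass 70% of its speed; a pose out of reach is approached as far as the arm can. A call with a gripper value outside its range is refused whole. The fingers move at their own pace and stop on an object; "force" is the grip in N (left out, the last holds). Time passes only in rows, so rows that repeat a pose let the fingers close. It gives the time, the measured TCP pose, the force, the opening and the grip force at its end, in the units of the state.
- arm.observe(): the state, without advancing time (a new reading comes with each control period).
- arm.get_image(name): name is "side" or "top"; returns a dict with "pixels" (400x640x3 uint8, red, green, blue), "intrinsics" (3x3 intrinsics, pixels), "rvec" (rotation vector, rad) and "tvec" (3), from world to camera coordinates, as OpenCV has them. Camera axes: x right, y down, z forward; pixel columns grow to the right and rows downward; lengths in m; the calibration is good to about 2 mm. A picture is of the moment at which its call begins. There is no depth.
- arm.sign_off(): hands the job in; it is judged then, once.
The state is a dict: "clock": time; "joints": joint angles; "dq": joint speeds; "joint_efforts": joint torques, N m; "position": TCP position; "ee_rot": TCP orientation; "force": force on the tool from outside, world axes, zero at the start; "ft_torque": the same for the moment, N m; "width": opening from 0.0 (shut) to 1.0 (fully open); "gripper_force": force on a finger pad.
Only numpy, scipy, OpenCV 4.12 (cv2) and the standard library are available. Lean on these libraries where they do the work, as an engineer would, in place of code of your own. Each camera call takes 0.05 s, during which the arm holds its last target. There are 200 camera calls.

## Working session

There is one attempt and no reset: what is moved stays moved. The work goes in short steps, Python scripts to look and compute and a tool call to move; the robot and the scene stay as the last step left them, time stands still between calls to the robot, and variables do not carry over. Pictures are saved under pics/ and viewed, at most 10 in all, crops included, and the job is handed in when it is done.

Besides the shell and the picture viewer there is one more tool, called after ">>>" as name(argument=value, ...) on one line, values as JSON. drive_tool: Moves the arm, as the interface text tells. Its arguments: {"type":"object","properties":{"targets":{"type":"array"},"force":{"type":"number"}},"required":["targets"]}

```bash
ls; mkdir -p pics; cat > h.py <<'E'
import numpy as np, cv2
from cell import arm
def cam(n):
    d=arm.get_image(n); R=cv2.Rodrigues(np.array(d["rvec"],float))[0]
    return d["pixels"],np.array(d["intrinsics"],float),R,np.array(d["tvec"],float).ravel()
def ray(c,u,v):
    _,K,R,t=c; return -R.T@t, R.T@np.linalg.inv(K)@np.array([u,v,1.])
def onz(c,u,v,z):
    o,d=ray(c,u,v); return o+d*(z-o[2])/d[2]
def tri(c1,p1,c2,p2):
    o1,d1=ray(c1,*p1);o2,d2=ray(c2,*p2)
    s=np.linalg.lstsq(np.c_[d1,-d2],o2-o1,rcond=None)[0]
    a=o1+s[0]*d1;b=o2+s[1]*d2; return (a+b)/2,np.linalg.norm(a-b)
def proj(c,P):
    _,K,R,t=c; q=K@(R@np.array(P,float)+t); return q[:2]/q[2]
def save(n,im): cv2.imwrite(n,cv2.cvtColor(im,cv2.COLOR_RGB2BGR))
E
python3 - <<'E'
from h import *
for n in("top","side"):
    c=cam(n); save(f"pics/{n}0.png",c[0]); print(n,ray(c,320,200),c[1][0,0])
print(arm.observe())
E
```

```text
pics
top (array([0.18363288, 0.04350826, 1.45818174]), array([ 1.97805213e-01,  4.67447135e-04, -9.80259415e-01])) 476.871215910815
side (array([ 0.09115209, -1.08555201,  0.90093147]), array([ 0.23708256,  0.76748304, -0.59580651])) 391.5081739065421
{'clock': 0.1, 'joints': array([-1.38061657,  0.43518192,  0.0249616 ,  1.57400471, -0.0116005 ,
        1.13399728, -0.07506733]), 'dq': array([-3.25369357e-05, -4.06070228e-03, -3.24960708e-04, -2.08113939e-03,
       -2.00102465e-04,  4.61706208e-04, -7.61386364e-04]), 'joint_efforts': array([ 2.50794947e-03, -6.69123316e+01,  9.87468101e-01, -3.15141642e+01,
       -6.06146897e-02,  3.73789645e-02,  5.46732485e-05]), 'position': array([0.1802955 , 0.59794929, 0.22600607]), 'ee_rot': array([-4.58284493e-01, -3.10789968e+00,  2.26791163e-03]), 'force': array([ 0.15057582, -0.200235  ,  0.23413912]), 'ft_torque': array([-0.00784883,  0.00349935,  0.00084578]), 'gripper_force': 0.0, 'width': 0.9987180755295242}
```

View pics/top0.png

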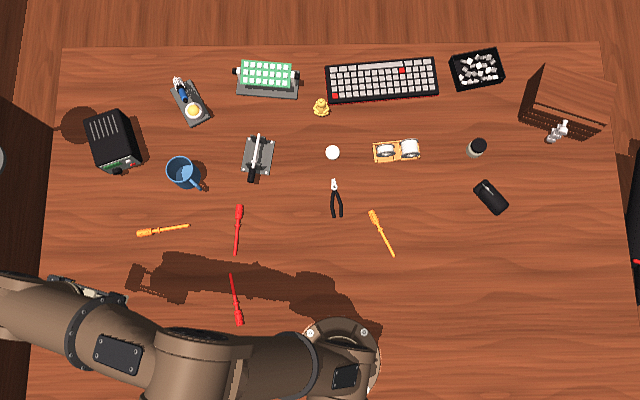

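View pics/side0.png

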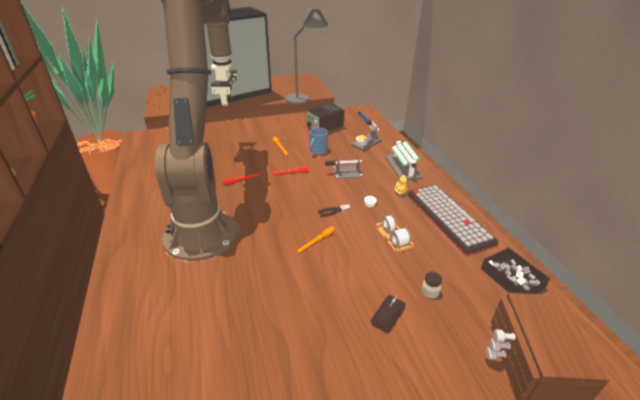

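Top view: stand with the black-knobbed spindle at (258,155), knob about (253,172). The tray is at (397,150): thin reel at (386,151), wide reel at (409,149). Tin (332,152), cutters (336,198), jar (477,147), mouse (490,197), mug (182,172), figurine (321,107).

What could be taken for the spindle: black knob in the stand (253,172), red tools (237,230) and (236,300), and orange tools (163,229) and (380,232). I choose the black one in the stand and check it in a close crop.

```bash
python3 - <<'E'
from h import *
T=cam("top");S=cam("side")
def crop(c,u,v,w,h,k): return cv2.resize(c[0][v:v+h,u:u+w],None,fx=k,fy=k,interpolation=cv2.INTER_NEAREST)
a=crop(T,235,125,50,65,6);b=crop(T,366,130,62,39,8)[:, :496]
m=np.zeros((590,800,3),np.uint8)
m[:390,:300]=a; m[:312,300:796]=b
s1=crop(S,320,150,50,35,6); m[390:590,:300]=s1[:200]
s2=crop(S,370,208,50,46,6); m[312:588,320:620]=s2
save("pics/crop1.png",m)
E
```

```text
(no output)
```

View pics/crop1.png

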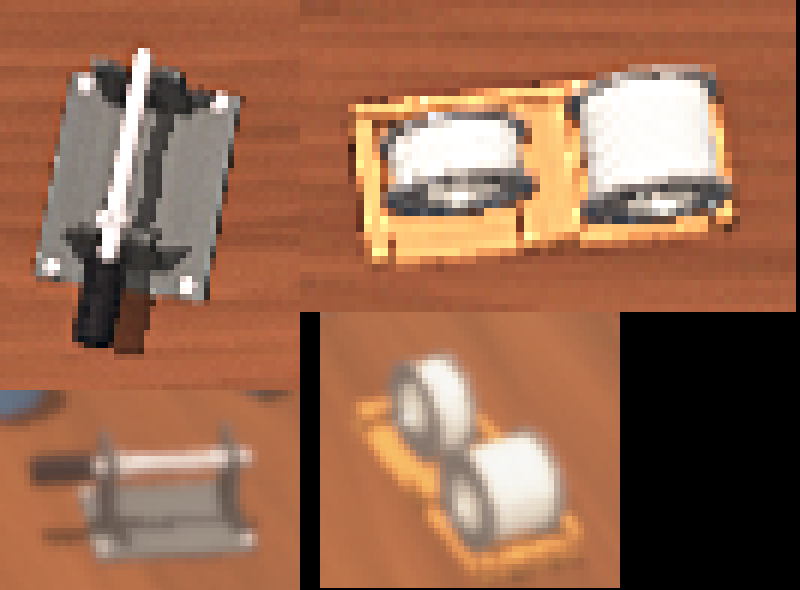

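The crop confirms the black-knobbed steel spindle in the stand, with its knob towards the robot and the collar just past the near upright. The wide reel is the right-hand one, top px about (410,149). Next I measure.

```bash
cat > meas.py <<'E'
from h import *
from scipy import ndimage as ni
T=cam("top");S=cam("side")
def big(mask):
    n,l,s,c=cv2.connectedComponentsWithStats(mask.astype(np.uint8)); k=1+np.argmax(s[1:,4]); return l==k
def sub(c,u0,v0,u1,v1):
    im=c[0].astype(int); m=np.zeros(im.shape[:2],bool); m[v0:v1,u0:u1]=1; return im,m
# spindle top
im,m=sub(T,235,125,285,190)
rod=big((im.min(2)>185)&m); ys,xs=np.nonzero(rod); 
print("rod rows",ys.min(),ys.max())
w=im.min(2)*rod
pts=[((w[r]*np.arange(640)).sum()/w[r].sum(),r) for r in range(ys.min()+1,ys.max()-4)]
knob=big((im.max(2)<60)&m&(np.arange(400)[:,None]>166)); ky,kx=np.nonzero(knob); print("knob rows",ky.min(),ky.max(),kx.mean(),ky.mean())
P=np.array([onz(T,u,v,.05)[:2] for u,v in pts]); 
vx,vy,x0,y0=cv2.fitLine(P.astype(np.float32),cv2.DIST_HUBER,0,1e-4,1e-4).ravel()
if vx<0: vx,vy=-vx,-vy
print("rod dir deg",np.degrees(np.arctan2(vy,vx)),"pt",x0,y0,"tip~",onz(T,pts[0][0],ys.min()-.3,.05),"knob centroid",onz(T,kx.mean(),ky.mean(),.055))
# base plate
g=(abs(im[...,0]-im[...,2])<25)&(im.max(2)>90)&(im.max(2)<170)&m
q=np.argwhere(big(cv2.morphologyEx(g.astype(np.uint8),cv2.MORPH_CLOSE,np.ones((3,3)))))[:,::-1]
W=np.array([onz(T,u,v,.005)[:2] for u,v in q])
(c,s,a)=cv2.minAreaRect((W*1000).astype(np.float32)); print("base",c,s,a)
# tray
im,m=sub(T,366,130,428,169)
o=(im[...,0]>190)&(im[...,2]<150)&(im[...,0]-im[...,2]>70)&m
q=np.argwhere(o)[:,::-1]
W=np.array([onz(T,u,v,.012)[:2] for u,v in q]); (c,s,a)=cv2.minAreaRect((W*1000).astype(np.float32)); print("tray",c,s,a,cv2.boxPoints((c,s,a)))
# white windings
for n,(u0,u1) in dict(thin=(378,397),wide=(397,424)).items():
    ww=big((im.min(2)>190)&m&(np.arange(640)>=u0)&(np.arange(640)<u1)); q=np.argwhere(ww)[:,::-1]
    W=np.array([onz(T,u,v,.055)[:2] for u,v in q]); (c,s,a)=cv2.minAreaRect((W*1000).astype(np.float32)); print(n,c,s,a,W.mean(0))
    mm=m&(np.arange(640)>=u0)&(np.arange(640)<u1)
E
python3 meas.py
```

```text
rod rows 133 167
knob rows 167 182 252.625 173.46666666666667
rod dir deg -9.728661 pt 0.633783 0.24013917 tip~ [0.68309277 0.23228726 0.05      ] knob centroid [0.5515312  0.24766041 0.055     ]
base (619.4826049804688, 220.7108154296875) (49.550079345703125, 111.20243072509766) 80.89237213134766
tray (632.926513671875, -197.76925659179688) (70.75189208984375, 146.44076538085938) 5.864729881286621 [[ 590.254   -128.54684]
 [ 605.2174  -274.2211 ]
 [ 675.599   -266.99167]
 [ 660.6356  -121.31741]]
thin (629.2406616210938, -156.53207397460938) (23.761520385742188, 45.99300003051758) 8.35185432434082 [ 0.62722621 -0.15682825]
wide (632.2941284179688, -231.53936767578125) (40.79138946533203, 47.129669189453125) 4.801599502563477 [ 0.63241087 -0.23189465]
```

```bash
cat >> meas.py <<'E'
print("----")
f=lambda x,y:(235+x/6-.5,125+y/6-.5)
B=np.array([onz(T,*f(*p),.006) for p in [(84,85),(219,101),(187,285),(50,266)]]);print("bolts",B[:,:2].round(4),B.mean(0))
C=np.array([onz(T,*f(*p),.005) for p in [(70,72),(242,96),(209,301),(37,277)]]);print("corners",C[:,:2].round(4),C.mean(0),[np.linalg.norm(C[i]-C[i-1]).round(4) for i in range(4)],
 [np.degrees(np.arctan2(*(C[i]-C[j])[1::-1])).round(2) for i,j in((0,3),(1,2),(0,1),(3,2))])
ctr=(P[-8:].mean(0))
for z in(.05,.06):
  K=np.array([onz(T,*f(*p),z) for p in [(84,258),(118,258),(75,342),(112,347)]]);print("knobcorners",z,K[:,:2].round(4),K.mean(0))
print("tip",onz(T,*f(143,48),.05)); print("rod at",onz(T,*f(107,240),.05),onz(T,*f(136,90),.05))
# tip/knob triangulate with side
g=lambda x,y:(320+x/6-.5,150+(y-390)/6-.5)
for n,a,b in(("tip",f(143,48),g(254,456)),("knobend",f(93,345),g(30,468)),("knobfront",f(101,258),g(92,464))): print(n,tri(T,a,S,b))
# wide reel: front flange, back flange, top view (crop scale 8)
h=lambda x,y:(366+(x-300)/8-.5,130+y/8-.5)
for n,p,z in(("front L",(580,205),.033),("front R",(732,193),.033),("back L",(570,103),.033),("back R",(718,85),.033)): print(n,onz(T,*h(*p),z))
s=lambda x,y:(370+(x-320)/6-.5,208+(y-312)/6-.5)
for n,a,b in(("tray front-right",h(733,228),s(475,575)),("front-left",h(377,262),s(358,407)),("back-right",h(728,140),s(582,530))): print(n,tri(T,a,S,b))
print("hub side: bore on front",tri(T,h(662,200),S,s(466,500)))
E
python3 meas.py | sed -n '/----/,$p'
```

```text
----
bolts [[0.6791 0.2698]
 [0.6693 0.198 ]
 [0.5686 0.2139]
 [0.5798 0.2858]] [0.62421161 0.24187511 0.006     ]
corners [[0.6868 0.2775]
 [0.6723 0.1859]
 [0.5601 0.2024]
 [0.5742 0.2927]] [0.62333902 0.23962856 0.005     ] [np.float64(0.1136), np.float64(0.0928), np.float64(0.1134), np.float64(0.0914)] [np.float64(-7.68), np.float64(-8.37), np.float64(81.0), np.float64(81.11)]
knobcorners 0.05 [[0.5718 0.2613]
 [0.5716 0.244 ]
 [0.5279 0.265 ]
 [0.5251 0.2463]] [0.54908464 0.25415326 0.05      ]
knobcorners 0.06 [[0.5691 0.2597]
 [0.5688 0.2426]
 [0.5254 0.2635]
 [0.5226 0.2449]] [0.54648943 0.25265739 0.06      ]
tip [0.68375083 0.23281284 0.05      ]
rod at [0.58115465 0.24973687 0.05      ] [0.66105505 0.23610509 0.05      ]
tip (array([0.6832321 , 0.2331493 , 0.04875484]), np.float64(0.0018583108768003018))
knobend (array([0.52450355, 0.2558588 , 0.05165744]), np.float64(0.002579998761769126))
knobfront (array([0.56992563, 0.25303014, 0.0493485 ]), np.float64(0.003838245112253421))
front L [ 0.61038985 -0.20785772  0.033     ]
front R [ 0.61450457 -0.26723183  0.033     ]
back L [ 0.65189154 -0.20585268  0.033     ]
back R [ 0.65853633 -0.26412311  0.033     ]
tray front-right (array([ 0.60493855, -0.27153189,  0.00775734]), np.float64(0.005538248383884637))
front-left (array([ 0.59345492, -0.13028478,  0.01469599]), np.float64(0.00030518129031644397))
back-right (array([ 0.65039888, -0.27253379,  0.02506746]), np.float64(0.023453397000643))
hub side: bore on front (array([ 0.61038718, -0.23940238,  0.03275113]), np.float64(0.003351200626979006))
```

The points agree with the given sizes: 113.5 x 92 mm plate, tip and knob about 135 mm apart at z = 50 mm. The stand's yaw is about -8.4°, the seat about (0.6235, 0.2405) and the knob about (0.5475, 0.2525). Next is a close look at the reel's hub.

```bash
python3 - <<'E'
from h import *
T=cam("top");S=cam("side")
a=cv2.resize(T[0][136:162,394:426],None,fx=12,fy=12,interpolation=cv2.INTER_CUBIC)
b=cv2.resize(S[0][226:254,386:416],None,fx=13,fy=13,interpolation=cv2.INTER_CUBIC)
m=np.zeros((370,790,3),np.uint8);m[:312,:384]=a;m[:364,390:780]=b
save("pics/hub.png",m)
E
```

```text
(no output)
```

View pics/hub.png

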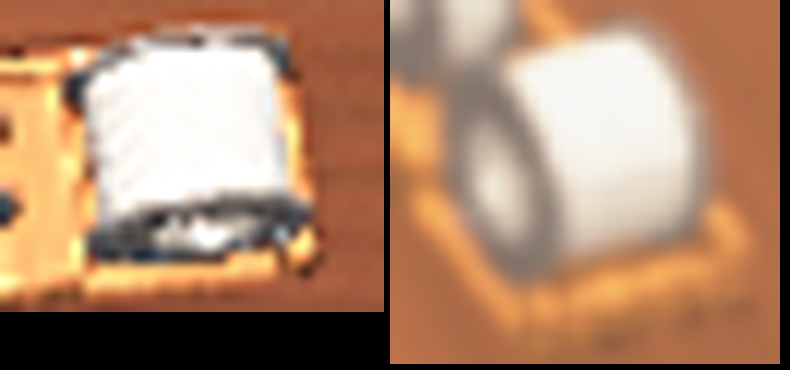

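Top crop: front flange spans px about (401.5–420), hub bright at about (411,155). Side crop: hub at about (394.3,240.3) inside the dark flange ellipse. I'll cast these pixels onto the reel's front-face plane to compare hub centre and flange centre.

```bash
cat > face.py <<'E'
from h import *
T=cam("top");S=cam("side")
yaw=np.radians(4.7); ex=np.array([np.cos(yaw),np.sin(yaw),0]); ey=np.array([-ex[1],ex[0],0])
C=np.array([.634,-.236,.033]); F=C-.023*ex
def onface(c,u,v):
    o,d=ray(c,u,v); p=o+d*((F-o)@ex/(d@ex)); return (p-F)@ey*1000,(p[2])*1000
Y,Z=np.meshgrid(np.arange(-40,40.1,1),np.arange(0,70.1,1))
for n,c in(("side",S),("top",T)):
    g=cv2.cvtColor(c[0],cv2.COLOR_RGB2GRAY).astype(np.float32)
    uv=np.array([proj(c,F+ey*y/1000+np.array([0,0,z/1000-.033])) for y,z in zip(Y.ravel(),Z.ravel())],np.float32).reshape(*Y.shape,2)
    I=cv2.remap(g,uv[...,0],uv[...,1],cv2.INTER_CUBIC)
    save(f"/tmp/{n}.png",I.astype(np.uint8))
    r=np.hypot(Y,Z-33)
    m=(r<21); thr=np.percentile(I[m],25); w=np.clip(I-thr,0,None)*m
    w=np.where(w>.4*w.max(),1,0)
    print(n,"hub centroid",(w*Y).sum()/w.sum(),(w*Z).sum()/w.sum(),"area r",np.sqrt(w.sum()/np.pi))
    # horizontal & vertical profile
    print("row z33",I[33,::4].astype(int)); print("col y0",I[::4,40].astype(int))
E
python3 face.py
python3 - <<'E'
import cv2,numpy as np
a=[cv2.resize(cv2.flip(cv2.imread(f"/tmp/{n}.png"),0),None,fx=4.8,fy=4.8) for n in("side","top")]
for i in a: cv2.circle(i,(int(40.5*4.8),int(37.5*4.8)),int(30*4.8),(0,0,255),1);cv2.circle(i,(int(40.5*4.8),int(37.5*4.8)),int(14*4.8),(0,255,0),1)
cv2.imwrite("pics/face.png",np.hstack(a))
E
```

```text
side hub centroid 1.1225296442687747 25.460474308300395 area r 12.69113085619237
row z33 [140 153 166 156 139 131 141 160 183 198 201 196 181 170 143 125 123 126
 129 126 123]
col y0 [136 126 137 165 190 216 224 220 206 184 159 134 125 141 172 211 231 212]
top hub centroid -1.5141129032258065 30.75 area r 12.565098628628435
row z33 [109 113 101  83  67  83 106 175 209 237 259 195 199 129  80  73  80  75
 239 204 207]
col y0 [180 124  72  71 110 162 208 240 258 252 210 139  82  69  93 125 154 194]
```

View pics/face.png

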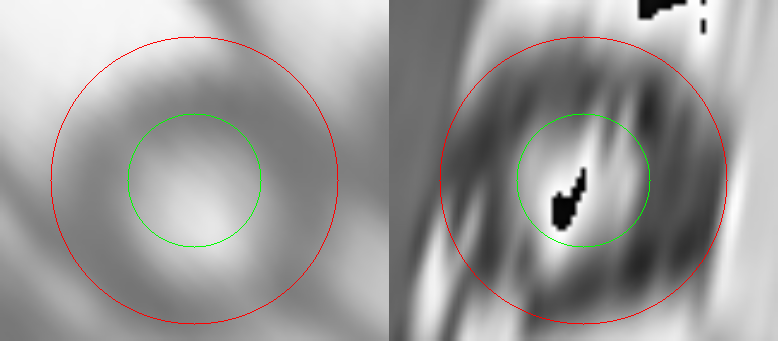

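Hub looks central sideways and low by about 3 mm, so the bore is near z = 30 mm. It will be felt out. Moving to the spindle.

>>> drive_tool(targets=[[0.4,0,0,0,0,0,1]])

```text
clock: 0.7
position: [0.1801, 0.5991, 0.2264]
ee_rot: [-0.457, -3.102, -0.055]
force: [0.5, -0.6, -0.1]
width: 1.0
gripper_force: 0.0
```

>>> drive_tool(targets=[[-0.4,0,0.8,4,-3.8,0,1],[-0.4,0,1.68,4,-3.8,0,1],[-0.4,0,1.68,9.2,-8.6,0,1],[-0.4,0,1.68,9.2,-8.6,0,1],[-0.4,0,1.68,9.2,-8.6,0,1]])

```text
clock: 1.2
position: [0.364, 0.4258, 0.227]
ee_rot: [-0.229, -3.131, -0.0]
force: [1.0, 0.4, -0.1]
width: 0.999
gripper_force: 0.0
```

>>> drive_tool(targets=[[0,0,0,4,-3.8,0,1],[0,0,0,4,-3.8,0,1],[0,0,0,4.5,-4.2,0,1],[0,0,0,4.5,-4.2,0,1],[0,0,0,4.5,-4.2,0,1]])

```text
clock: 1.7
position: [0.5443, 0.2573, 0.227]
ee_rot: [-0.23, -3.131, 0.0]
force: [1.1, -0.2, -0.4]
width: 1.002
gripper_force: 0.0
```

```bash
cat > st.py <<'E'
from h import *
from scipy.spatial.transform import Rotation as Ro
def st(p=True):
    o=arm.observe(); R=Ro.from_rotvec(o["ee_rot"]).as_matrix()
    if p: print("t",o["clock"],"pos",o["position"].round(4),"yline",np.degrees(np.arctan2(R[1,1],R[0,1])).round(2),"z",R[:,2].round(4),"f",o["force"].round(2),"tq",o["ft_torque"].round(3),"w",round(o["width"],3),"gf",round(o["gripper_force"],1))
    return o
if __name__=="__main__": st()
E
python3 st.py
```

```text
t 1.7 pos [0.5443 0.2573 0.227 ] yline 81.58 z [-1.9e-03 -1.0e-04 -1.0e+00] f [ 1.1  -0.25 -0.44] tq [ 0.066 -0.053  0.019] w 1.002 gf 0.0
```

>>> drive_tool(targets=[[0,0,0,0,0,-1.2,1],[0,0,0,0,0,-2.4,1],[0,0,0,0,0,-3.0,1],[0,0,0,0,0,-3.0,1],[0,0,0,0,0,-3.0,1]])

```text
clock: 2.2
position: [0.543, 0.2595, 0.1074]
ee_rot: [-0.229, -3.131, 0.001]
force: [0.5, -0.4, 0.9]
width: 0.999
gripper_force: 0.0
```

```bash
python3 st.py; python3 - <<'E'
from h import *
T=cam("top"); S=cam("side")
a=cv2.resize(T[0][125:195,225:285],None,fx=6,fy=6);b=cv2.resize(S[0][110:190,290:370],None,fx=5,fy=5)
m=np.zeros((420,780,3),np.uint8);m[:420,:360]=a;m[:400,370:770]=b;save("pics/appr.png",m)
E
```

```text
t 2.2 pos [0.543  0.2595 0.1074] yline 81.62 z [-2.4e-03 -2.0e-04 -1.0e+00] f [ 0.51 -0.41  0.86] tq [-0.043 -0.04  -0.036] w 0.999 gf 0.0
```

View pics/appr.png

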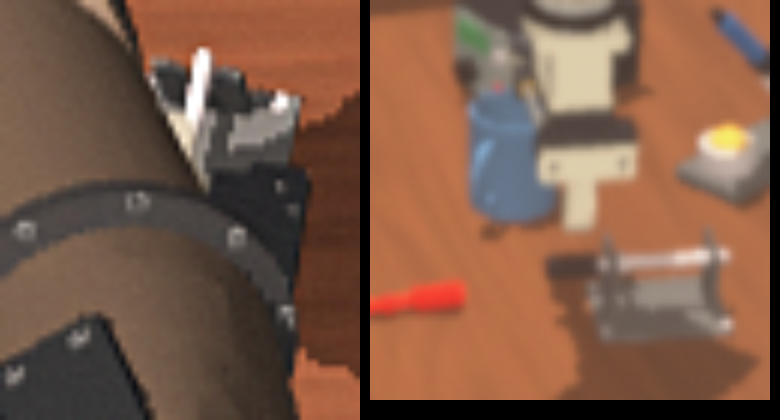

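The gripper hangs over the knob (side crop finger at about (406,155), knob at about (405,163)), and the mug is clear. Descending and gripping.

>>> drive_tool(targets=[[0,0,0,0.11,-0.18,-0.6,1],[0,0,0,0.11,-0.18,-1.2,1],[0,0,0,0.11,-0.18,-1.7,1],[0,0,0,0.11,-0.18,-1.91,1],[0,0,0,0.11,-0.18,-1.91,1]])

```text
clock: 2.8
position: [0.5472, 0.2524, 0.0307]
ee_rot: [-0.229, -3.131, 0.0]
force: [0.8, 0.6, 0.4]
width: 1.0
gripper_force: 0.0
```

```bash
python3 st.py
```

```text
t 2.8 pos [0.5472 0.2524 0.0307] yline 81.63 z [-2.4e-03 -1.0e-04 -1.0e+00] f [0.79 0.62 0.39] tq [0.009 0.056 0.004] w 1.0 gf 0.0
```

Close gently first, to see side force from any offset.

>>> drive_tool(targets=[[0,0,0,0,0,0,0.3],[0,0,0,0,0,0,0.25],[0,0,0,0,0,0,0.15],[0,0,0,0,0,0,0.1],[0,0,0,0,0,0,0.1]], force=6)

```text
clock: 3.3
position: [0.5472, 0.2522, 0.0307]
ee_rot: [-0.229, -3.131, 0.0]
force: [0.2, 0.3, -0.1]
width: 0.618
gripper_force: 0.0
```

>>> drive_tool(targets=[[0,0,0,0,0,0,0.1],[0,0,0,0,0,0,0.1]])

```text
clock: 3.5
position: [0.5471, 0.2521, 0.0303]
ee_rot: [-0.229, -3.131, 0.001]
force: [-0.1, 0.5, -0.2]
width: 0.441
gripper_force: 0.0
```

```bash
python3 st.py
```

```text
t 3.5 pos [0.5471 0.2521 0.0303] yline 81.62 z [-2.6e-03 -2.0e-04 -1.0e+00] f [-0.12  0.54 -0.24] tq [ 0.058  0.015 -0.052] w 0.441 gf 0.0
```

>>> drive_tool(targets=[[0,0,0,0,0,0,0],[0,0,0,0,0,0,0],[0,0,0,0,0,0,0],[0,0,0,0,0,0,0]])

```text
clock: 3.9
position: [0.5471, 0.2521, 0.0303]
ee_rot: [-0.229, -3.131, 0.001]
force: [-0.3, 0.1, -0.1]
width: 0.215
gripper_force: 6.0
```

>>> drive_tool(targets=[[0,0,0,0,0,0,0],[0,0,0,0,0,0,0]])

```text
clock: 4.1
position: [0.5471, 0.2521, 0.0304]
ee_rot: [-0.229, -3.131, 0.001]
force: [-0.5, -0.7, 0.9]
width: 0.212
gripper_force: 6.0
```

```bash
python3 st.py
```

```text
t 4.1 pos [0.5471 0.2521 0.0304] yline 81.62 z [-2.6e-03 -2.0e-04 -1.0e+00] f [-0.55 -0.71  0.87] tq [0.016 0.028 0.   ] w 0.212 gf 6.0
```

Gripped (width about 19.5 mm, no side force). The release pose is about TCP (0.5471, 0.2521, 0.0304), yline 81.6°. Squeezing hard and lifting.

>>> drive_tool(targets=[[0,0,0,0,0,0,0],[0,0,0,0,0,0,0],[0,0,0,0,0,0.1,0],[0,0,0,0,0,0.4,0],[0,0,0,0,0,0.8,0]], force=55)

```text
clock: 4.6
position: [0.5466, 0.2519, 0.0628]
ee_rot: [-0.229, -3.13, 0.002]
force: [0.1, 0.6, -0.2]
width: 0.201
gripper_force: 55.0
```

>>> drive_tool(targets=[[0,0,0,0,0,0.6,0],[0,0,0,0,0,1.4,0],[0,0,0,0,0,2.2,0],[0,0,0,0,0,2.2,0],[0,0,0,0,0,2.2,0]])

```text
clock: 5.1
position: [0.5475, 0.2524, 0.1518]
ee_rot: [-0.23, -3.133, -0.002]
force: [-0.4, -0.1, -1.2]
width: 0.206
gripper_force: 55.0
```

```bash
python3 st.py; python3 - <<'E'
from h import *
T=cam("top"); S=cam("side")
a=cv2.resize(T[0][115:185,225:285],None,fx=6,fy=6);b=cv2.resize(S[0][110:190,310:390],None,fx=5,fy=5)
m=np.zeros((420,780,3),np.uint8);m[:420,:360]=a;m[:400,370:770]=b;save("pics/lift.png",m)
E
```

```text
t 5.1 pos [0.5475 0.2524 0.1518] yline 81.62 z [-6.e-04  1.e-03 -1.e+00] f [-0.39 -0.11 -1.16] tq [0.017 0.105 0.04 ] w 0.206 gf 55.0
```

View pics/lift.png

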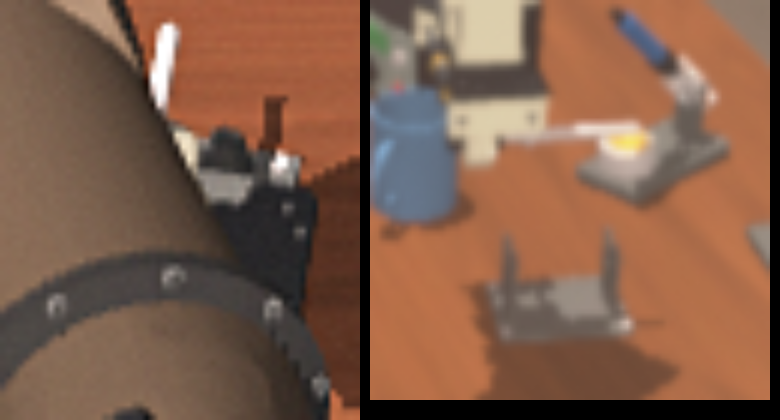

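Spindle lifted out level and held firmly. Side crop: rod from about (336,138) to (366,136). Carrying it to the tray at this height.

>>> drive_tool(targets=[[0,0,0.5,-0.2,-1.1,0,0],[0,0,1.0,-0.4,-2.2,0,0],[0,0,1.5,-0.6,-3.3,0,0],[0,0,2.0,-0.8,-4.4,0,0],[0,0,2.62,-1.0,-5.5,0,0]])

```text
clock: 5.7
position: [0.5057, 0.0303, 0.1493]
ee_rot: [0.132, -3.134, 0.002]
force: [1.2, 0.4, -1.7]
width: 0.205
gripper_force: 55.0
```

>>> drive_tool(targets=[[0,0,0,-0.2,-1.1,0,0],[0,0,0,-0.4,-2.2,0,0],[0,0,0,-0.6,-3.3,0,0],[0,0,0,-0.8,-4.4,0,0],[0,0,0,-1.0,-5.5,0,0]])

```text
clock: 6.2
position: [0.4658, -0.1894, 0.1495]
ee_rot: [0.129, -3.135, 0.0]
force: [1.3, -0.1, -1.0]
width: 0.204
gripper_force: 55.0
```

>>> drive_tool(targets=[[0,0,0,0,-0.8,0,0],[0,0,0,-0.1,-1.5,0,0],[0,0,0,-0.1,-1.5,0,0],[0,0,0,-0.1,-1.5,0,0]])

```text
clock: 6.6
position: [0.4622, -0.248, 0.1494]
ee_rot: [0.127, -3.135, -0.0]
force: [-0.3, 1.2, -0.5]
width: 0.205
gripper_force: 55.0
```

```bash
python3 st.py
```

```text
t 6.6 pos [ 0.4622 -0.248   0.1494] yline 94.62 z [-0.0044  0.     -1.    ] f [-0.35  1.21 -0.55] tq [0.034 0.008 0.054] w 0.205 gf 55.0
```

>>> drive_tool(targets=[[0,-0.05,0,0,-0.05,-1,0],[0,-0.05,0,0,-0.05,-2,0],[0,-0.05,0,0,-0.05,-2.9,0],[0,-0.05,0,0,-0.05,-3.44,0],[0,-0.05,0,0,-0.05,-3.44,0]])

```text
clock: 7.1
position: [0.4611, -0.2472, 0.0097]
ee_rot: [0.132, -3.135, -0.004]
force: [0.4, 0.2, 0.2]
width: 0.207
gripper_force: 55.0
```

>>> drive_tool(targets=[[0,0,0,0,0,0,0],[0,0,0,0,0,0,0]])

```text
clock: 7.3
position: [0.4641, -0.2497, 0.014]
ee_rot: [-0.13, 3.135, -0.002]
force: [-0.2, 0.5, -1.5]
width: 0.201
gripper_force: 55.0
```

```bash
python3 st.py; python3 - <<'E'
from h import *
T=cam("top"); S=cam("side")
a=cv2.resize(T[0][134:174,394:426],None,fx=12,fy=12,interpolation=cv2.INTER_CUBIC)
b=cv2.resize(S[0][222:258,366:416],None,fx=8,fy=8,interpolation=cv2.INTER_CUBIC)
m=np.zeros((480,794,3),np.uint8);m[:480,:384]=a;m[:288,390:790]=b;save("pics/pre.png",m)
E
```

```text
t 7.3 pos [ 0.4641 -0.2497  0.014 ] yline 94.77 z [ 0.0037 -0.0012 -1.    ] f [-0.23  0.51 -1.52] tq [-0.046  0.072  0.003] w 0.201 gf 55.0
```

View pics/pre.png

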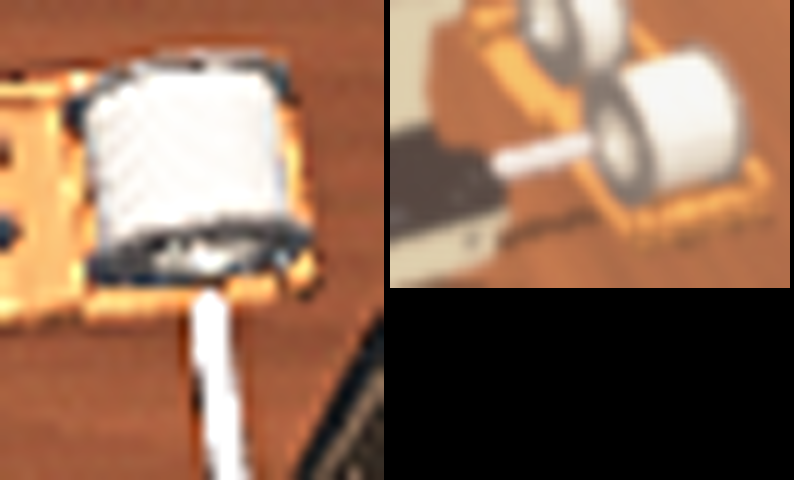

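Top crop: the rod line heads straight for the hub (about px (411,155)). Side crop: the rod's extension passes about 0.75 px (2–3 mm) above the hub centre, matching the axis at z of about 33 mm. Lowering 3 mm and settling.

>>> drive_tool(targets=[[0,0,0,0,0,-0.04,0],[0,0,0,0,0,-0.07,0],[0,0,0,0,0,-0.07,0],[0,0,0,0,0,-0.07,0]])

```text
clock: 7.8
position: [0.4631, -0.2499, 0.01]
ee_rot: [-0.129, 3.137, -0.001]
force: [-0.2, 0.0, -1.2]
width: 0.2
gripper_force: 55.0
```

```bash
python3 st.py; python3 -c "
from st import *
cam('top');st()
cam('top');st()"
```

```text
t 7.8 pos [ 0.4631 -0.2499  0.01  ] yline 94.71 z [ 1.9e-03 -8.0e-04 -1.0e+00] f [-0.16  0.01 -1.17] tq [ 0.037  0.06  -0.026] w 0.2 gf 55.0
t 7.85 pos [ 0.4631 -0.2499  0.01  ] yline 94.71 z [ 2.e-03 -8.e-04 -1.e+00] f [ 0.48 -0.1  -0.64] tq [-0.004  0.013 -0.014] w 0.202 gf 55.0
t 7.9 pos [ 0.4631 -0.2499  0.01  ] yline 94.71 z [ 1.9e-03 -8.0e-04 -1.0e+00] f [ 0.51  0.31 -1.04] tq [0.032 0.117 0.045] w 0.207 gf 55.0
```

>>> drive_tool(targets=[[0,0,0,0.1,0.008,0.01,0],[0,0,0,0.2,0.016,0.01,0],[0,0,0,0.28,0.023,0.01,0]])

```text
clock: 8.2
position: [0.475, -0.2489, 0.0104]
ee_rot: [-0.13, 3.137, -0.001]
force: [0.0, -0.5, -1.1]
width: 0.201
gripper_force: 55.0
```

>>> drive_tool(targets=[[0,0,0,0.05,0.004,0,0],[0,0,0,0.1,0.008,0,0]])

```text
clock: 8.4
position: [0.4781, -0.2487, 0.0102]
ee_rot: [-0.129, 3.138, -0.001]
force: [-1.2, -0.7, -0.4]
width: 0.207
gripper_force: 55.0
```

>>> drive_tool(targets=[[0,0,0,0.04,0.003,0,0],[0,0,0,0.08,0.006,0,0]])

```text
clock: 8.6
position: [0.4817, -0.2485, 0.0104]
ee_rot: [-0.129, 3.137, -0.002]
force: [0.4, -0.3, -0.4]
width: 0.204
gripper_force: 55.0
```

```bash
python3 st.py
```

```text
t 8.6 pos [ 0.4817 -0.2485  0.0104] yline 94.71 z [ 2.1e-03 -9.0e-04 -1.0e+00] f [ 0.37 -0.29 -0.45] tq [-0.1    0.081 -0.121] w 0.204 gf 55.0
```

>>> drive_tool(targets=[[0,0,0,0.06,0.005,0,0],[0,0,0,0.12,0.01,0,0],[0,0,0,0.18,0.015,0,0]])

```text
clock: 8.9
position: [0.489, -0.2478, 0.0104]
ee_rot: [-0.129, 3.137, -0.001]
force: [0.1, -0.0, -0.9]
width: 0.202
gripper_force: 55.0
```

```bash
python3 -c "
from st import *
c=cam('top');st()
im=c[0].astype(int);m=np.zeros(im.shape[:2],bool);m[130:153,397:424]=1
q=np.argwhere((im.min(2)>190)&m)[:,::-1];W=np.array([onz(c,u,v,.055)[:2] for u,v in q]);print(W.mean(0),len(q))
import cv2
c0=cv2.imread('pics/top0.png')[...,::-1].astype(int)
q=np.argwhere((c0.min(2)>190)&m)[:,::-1];W=np.array([onz(c,u,v,.055)[:2] for u,v in q]);print(W.mean(0),len(q))
print('diff',abs(im-c0)[m].mean())"
```

```text
t 8.95 pos [ 0.4895 -0.2477  0.0104] yline 94.73 z [ 2.6e-03 -9.0e-04 -1.0e+00] f [ 0.27 -0.71 -0.1 ] tq [-0.065 -0.004 -0.07 ] w 0.203 gf 55.0
[ 0.63377685 -0.23086601] 185
[ 0.63275564 -0.23194647] 185
diff 8.132045088566828
```

In the bore: the reel has hardly moved with the tip 13 mm past its face. Advancing.

>>> drive_tool(targets=[[0,0,0,0.1,0.008,0,0],[0,0,0,0.2,0.016,0,0],[0,0,0,0.3,0.025,0,0],[0,0,0,0.4,0.033,0,0]])

```text
clock: 9.35
position: [0.5052, -0.2464, 0.0104]
ee_rot: [-0.129, 3.137, -0.001]
force: [0.4, -1.1, -0.7]
width: 0.206
gripper_force: 55.0
```

>>> drive_tool(targets=[[0,0,0,0.1,0.008,0,0],[0,0,0,0.2,0.016,0,0],[0,0,0,0.3,0.025,0,0],[0,0,0,0.4,0.033,0,0]])

```text
clock: 9.75
position: [0.521, -0.2451, 0.0103]
ee_rot: [-0.129, 3.137, -0.001]
force: [-0.5, -1.3, -0.1]
width: 0.204
gripper_force: 55.0
```

```bash
cat > rl.py <<'E'
from st import *
c=cam('top');o=st()
im=c[0].astype(int);m=np.zeros(im.shape[:2],bool);m[130:153,397:424]=1
q=np.argwhere((im.min(2)>190)&m)[:,::-1];W=np.array([onz(c,u,v,.055)[:2] for u,v in q]);print(W.mean(0),len(q))
E
python3 rl.py
```

```text
t 9.8 pos [ 0.5218 -0.245   0.0104] yline 94.74 z [ 2.6e-03 -9.0e-04 -1.0e+00] f [ 0.61  0.12 -0.14] tq [-0.103  0.007 -0.077] w 0.204 gf 55.0
[ 0.63416409 -0.22969516] 184
```

>>> drive_tool(targets=[[0,0,0,0.1,0.006,0,0],[0,0,0,0.2,0.012,0,0],[0,0,0,0.3,0.018,0,0],[0,0,0,0.4,0.024,0,0]])

```text
clock: 10.2
position: [0.5371, -0.2442, 0.0104]
ee_rot: [-0.129, 3.137, -0.001]
force: [-0.8, 0.4, -0.3]
width: 0.207
gripper_force: 55.0
```

>>> drive_tool(targets=[[0,0,0,0.05,0.003,0,0],[0,0,0,0.1,0.006,0,0],[0,0,0,0.15,0.009,0,0],[0,0,0,0.2,0.012,0,0]])

```text
clock: 10.6
position: [0.5448, -0.2438, 0.0104]
ee_rot: [-0.129, 3.137, -0.001]
force: [-0.9, -0.2, 0.3]
width: 0.203
gripper_force: 55.0
```

```bash
python3 rl.py
```

```text
t 10.65 pos [ 0.5451 -0.2437  0.0104] yline 94.72 z [ 2.2e-03 -8.0e-04 -1.0e+00] f [ 0.14 -0.49  0.85] tq [-0.168  0.032 -0.039] w 0.198 gf 55.0
[ 0.63683681 -0.22589839] 159
```

>>> drive_tool(targets=[[0,0,0,0.04,0.003,0,0],[0,0,0,0.08,0.005,0,0],[0,0,0,0.12,0.008,0,0]])

```text
clock: 10.95
position: [0.5496, -0.2434, 0.0103]
ee_rot: [-0.129, 3.137, -0.001]
force: [-1.4, -0.4, 0.8]
width: 0.205
gripper_force: 55.0
```

>>> drive_tool(targets=[[0,0,0,0.03,0.002,0,0],[0,0,0,0.06,0.004,0,0],[0,0,0,0.1,0.006,0,0]])

```text
clock: 11.25
position: [0.5535, -0.2432, 0.0103]
ee_rot: [-0.129, 3.137, -0.001]
force: [-0.0, -1.3, 1.4]
width: 0.205
gripper_force: 55.0
```

```bash
cat > pk.py <<'E'
from h import *
import sys
T=cam("top"); S=cam("side")
a=cv2.resize(T[0][130:170,390:426],None,fx=10,fy=10,interpolation=cv2.INTER_CUBIC)
b=cv2.resize(S[0][215:260,366:420],None,fx=8,fy=8,interpolation=cv2.INTER_CUBIC)
m=np.zeros((400,794,3),np.uint8);m[:400,:360]=a;m[:360,361:793]=b;save(sys.argv[1],m)
E
python3 rl.py; python3 pk.py pics/col.png
```

```text
t 11.3 pos [ 0.5539 -0.2431  0.0104] yline 94.72 z [ 2.2e-03 -8.0e-04 -1.0e+00] f [-0.6  -1.08  1.  ] tq [-0.12   0.125 -0.057] w 0.206 gf 55.0
[ 0.63961424 -0.22474474] 150
```

View pics/col.png

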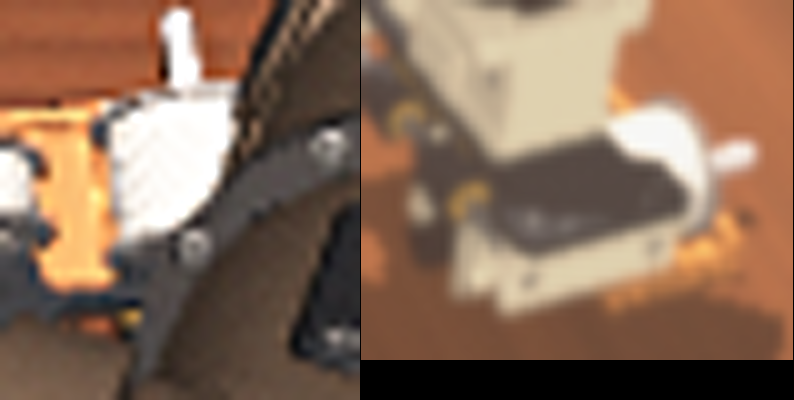

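Top crop: the rod's tip sticks out behind the reel at about (407.7,132). The spindle is through the bore by about 30 mm. Creeping on to the collar.

>>> drive_tool(targets=[[0,0,0,0.025,0.002,0,0],[0,0,0,0.05,0.004,0,0],[0,0,0,0.075,0.006,0,0]])

```text
clock: 11.7
position: [0.5565, -0.243, 0.0103]
ee_rot: [-0.129, 3.137, -0.001]
force: [-1.1, -0.2, 1.1]
width: 0.202
gripper_force: 55.0
```

>>> drive_tool(targets=[[0,0,0,0.025,0.002,0,0],[0,0,0,0.05,0.004,0,0],[0,0,0,0.05,0.004,0,0]])

```text
clock: 12.0
position: [0.5587, -0.2427, 0.0104]
ee_rot: [-0.129, 3.137, -0.001]
force: [0.1, -0.8, 0.6]
width: 0.2
gripper_force: 55.0
```

>>> drive_tool(targets=[[0,0,0,0.025,0.002,0,0],[0,0,0,0.05,0.004,0,0],[0,0,0,0.05,0.004,0,0]])

```text
clock: 12.3
position: [0.5607, -0.2426, 0.0104]
ee_rot: [-0.129, 3.137, -0.001]
force: [-0.8, -1.0, 0.7]
width: 0.202
gripper_force: 55.0
```

```bash
python3 rl.py
```

```text
t 12.35 pos [ 0.5607 -0.2426  0.0104] yline 94.72 z [ 2.2e-03 -8.0e-04 -1.0e+00] f [-0.63 -1.37  1.03] tq [-0.081  0.067 -0.046] w 0.204 gf 55.0
[ 0.6427754  -0.22317317] 130
```

```bash
cat > rl.py <<'E'
from st import *
def e(im):
    g=im[134:146,402:406].astype(float).min(2); return np.array([np.interp(150,g[:,i],np.arange(134,146)) for i in range(4)]).round(2)
if __name__=="__main__":
    c=cam('top');st();print("edge",e(c[0]))
    print("edge0",e(cv2.imread('pics/top0.png')))
E
python3 rl.py
```

```text
t 12.4 pos [ 0.5607 -0.2425  0.0104] yline 94.72 z [ 2.2e-03 -8.0e-04 -1.0e+00] f [-0.6  -0.14  0.76] tq [-0.122  0.074 -0.039] w 0.203 gf 55.0
edge [141.09 140.43 138.76 139.02]
edge0 [139.95 140.7  140.26 138.73]
```

>>> drive_tool(targets=[[0,0,0,0.025,0.002,0,0],[0,0,0,0.05,0.004,0,0],[0,0,0,0.05,0.004,0,0]])

```text
clock: 12.7
position: [0.5627, -0.2424, 0.0103]
ee_rot: [-0.129, 3.137, -0.001]
force: [-0.9, -0.8, 1.6]
width: 0.202
gripper_force: 55.0
```

>>> drive_tool(targets=[[0,0,0,0.025,0.002,0,0],[0,0,0,0.05,0.004,0,0],[0,0,0,0.05,0.004,0,0]])

```text
clock: 13.0
position: [0.5643, -0.2423, 0.0102]
ee_rot: [-0.129, 3.138, -0.001]
force: [-2.6, -0.4, 2.3]
width: 0.201
gripper_force: 55.0
```

```bash
python3 rl.py
```

```text
t 13.05 pos [ 0.5643 -0.2423  0.0103] yline 94.72 z [ 1.5e-03 -7.0e-04 -1.0e+00] f [-1.99 -1.67  1.81] tq [-0.18   0.501 -0.059] w 0.206 gf 55.0
edge [140.42 140.07 139.06 139.21]
edge0 [139.95 140.7  140.26 138.73]
```

Contact with the collar. Pressing in small steps.

>>> drive_tool(targets=[[0,0,0,0.01,0.001,0,0],[0,0,0,0.01,0.001,0,0]])

```text
clock: 13.25
position: [0.5647, -0.2422, 0.0103]
ee_rot: [-0.129, 3.137, -0.001]
force: [-2.0, -1.1, 1.8]
width: 0.201
gripper_force: 55.0
```

>>> drive_tool(targets=[[0,0,0,0.01,0.001,0,0],[0,0,0,0.01,0.001,0,0]])

```text
clock: 13.45
position: [0.5653, -0.2421, 0.0103]
ee_rot: [-0.129, 3.137, -0.001]
force: [-2.9, -0.9, 2.0]
width: 0.205
gripper_force: 55.0
```

```bash
python3 rl.py
```

```text
t 13.5 pos [ 0.5653 -0.2421  0.0103] yline 94.73 z [ 1.9e-03 -7.0e-04 -1.0e+00] f [-3.5  -1.45  1.37] tq [-0.102  0.534 -0.009] w 0.202 gf 55.0
edge [140.3  139.81 139.22 139.34]
edge0 [139.95 140.7  140.26 138.73]
```

>>> drive_tool(targets=[[0,0,0,0.012,0.001,0,0],[0,0,0,0.025,0.002,0,0],[0,0,0,0.025,0.002,0,0]])

```text
clock: 13.8
position: [0.5665, -0.242, 0.0103]
ee_rot: [-0.129, 3.137, -0.001]
force: [-2.6, -0.9, 2.0]
width: 0.206
gripper_force: 55.0
```

>>> drive_tool(targets=[[0,0,0,0.012,0.001,0,0],[0,0,0,0.025,0.002,0,0],[0,0,0,0.025,0.002,0,0]])

```text
clock: 14.1
position: [0.5674, -0.242, 0.0103]
ee_rot: [-0.129, 3.137, -0.001]
force: [-2.0, 0.1, 1.5]
width: 0.203
gripper_force: 55.0
```

```bash
python3 rl.py
```

```text
t 14.15 pos [ 0.5674 -0.242   0.0103] yline 94.73 z [ 2.1e-03 -8.0e-04 -1.0e+00] f [-2.23 -0.43  0.82] tq [-0.068  0.509 -0.004] w 0.204 gf 55.0
edge [139.35 137.77 138.09 138.18]
edge0 [139.95 140.7  140.26 138.73]
```

>>> drive_tool(targets=[[0,0,0,0.012,0.001,0,0],[0,0,0,0.025,0.002,0,0],[0,0,0,0.025,0.002,0,0]])

```text
clock: 14.45
position: [0.5681, -0.2419, 0.0103]
ee_rot: [-0.129, 3.137, -0.001]
force: [-3.0, -0.8, 2.1]
width: 0.205
gripper_force: 55.0
```

>>> drive_tool(targets=[[0,0,0,0.012,0.001,0,0],[0,0,0,0.025,0.002,0,0],[0,0,0,0.025,0.002,0,0]])

```text
clock: 14.75
position: [0.5682, -0.242, 0.0101]
ee_rot: [-0.129, 3.139, -0.001]
force: [-5.8, -1.7, 2.8]
width: 0.204
gripper_force: 55.0
```

```bash
python3 rl.py
```

```text
t 14.8 pos [ 0.5682 -0.242   0.0101] yline 94.69 z [ 1.e-04 -5.e-04 -1.e+00] f [-6.27 -1.1   3.05] tq [-0.118  1.155  0.032] w 0.199 gf 55.0
edge [139.42 138.22 138.2  138.19]
edge0 [139.95 140.7  140.26 138.73]
```

>>> drive_tool(targets=[[0,0,0,0.01,0.001,0,0],[0,0,0,0.01,0.001,0,0],[0,0,0,0.01,0.001,0,0],[0,0,0,0.01,0.001,0,0]])

```text
clock: 15.2
position: [0.5682, -0.242, 0.01]
ee_rot: [0.128, -3.138, 0.001]
force: [-7.3, -0.2, 2.9]
width: 0.206
gripper_force: 55.0
```

```bash
python3 rl.py
```

```text
t 15.25 pos [ 0.5682 -0.242   0.01  ] yline 94.68 z [-5.e-04 -4.e-04 -1.e+00] f [-7.27 -0.61  3.06] tq [-0.126  1.413 -0.015] w 0.202 gf 55.0
edge [139.38 138.3  138.22 138.18]
edge0 [139.95 140.7  140.26 138.73]
```

Pressed at about 7 N against the collar and held for over 0.4 s. Now ease off, tilt the tip slightly up so the reel stays on the collar, and lift.

>>> drive_tool(targets=[[0,0,0,-0.02,-0.002,0,0],[0,0,0,-0.035,-0.003,0,0],[0,0,0,-0.035,-0.003,0.04,0],[0,0,0,-0.035,-0.003,0.07,0],[0,0,0,-0.035,-0.003,0.1,0]])

```text
clock: 15.75
position: [0.5685, -0.2417, 0.0143]
ee_rot: [-0.13, 3.137, -0.001]
force: [-1.1, -0.7, -2.6]
width: 0.203
gripper_force: 55.0
```

```bash
python3 rl.py
```

```text
t 15.8 pos [ 0.5686 -0.2418  0.0145] yline 94.73 z [ 2.2e-03 -7.0e-04 -1.0e+00] f [-0.49 -0.84 -2.19] tq [-0.097  0.573 -0.01 ] w 0.202 gf 55.0
edge [137.96 138.25 138.28 136.8 ]
edge0 [139.95 140.7  140.26 138.73]
```

>>> drive_tool(targets=[[0.01,-0.1,0,0,0,0.1,0],[0.02,-0.2,0,0,0,0.2,0],[0.03,-0.3,0,0,0,0.3,0],[0.04,-0.4,0,0,0,0.45,0],[0.04,-0.5,0,0,0,0.6,0]])

```text
clock: 16.3
position: [0.5683, -0.242, 0.039]
ee_rot: [-0.127, 3.092, 0.001]
force: [-0.5, -0.6, -4.0]
width: 0.201
gripper_force: 55.0
```

```bash
python3 st.py
```

```text
t 16.3 pos [ 0.5683 -0.242   0.039 ] yline 94.71 z [ 0.0465  0.0027 -0.9989] f [-0.46 -0.61 -3.99] tq [ 0.034  0.329 -0.065] w 0.201 gf 55.0
```

Reel's weight is on the tool (about 3 N more). Raise it clear.

>>> drive_tool(targets=[[0,0,0,0,0,0.5,0],[0,0,0,0,0,1.0,0],[0,0,0,0,0,1.6,0],[0,0,0,0,0,2.2,0],[0,0,0,0,0,2.6,0]])

```text
clock: 16.8
position: [0.5688, -0.2423, 0.1447]
ee_rot: [-0.127, 3.091, 0.0]
force: [0.9, 0.1, -3.7]
width: 0.204
gripper_force: 55.0
```

>>> drive_tool(targets=[[0,0,0,0,0,0.2,0],[0,0,0,0,0,0.2,0],[0,0,0,0,0,0.2,0],[0,0,0,0,0,0.2,0]])

```text
clock: 17.2
position: [0.5676, -0.2417, 0.1492]
ee_rot: [-0.127, 3.095, 0.002]
force: [-0.0, 0.2, -3.4]
width: 0.203
gripper_force: 55.0
```

```bash
python3 st.py; python3 - <<'E'
from h import *
T=cam("top"); S=cam("side")
a=cv2.resize(T[0][100:170,370:440],None,fx=5,fy=5,interpolation=cv2.INTER_CUBIC)
b=cv2.resize(S[0][170:260,340:440],None,fx=4,fy=4,interpolation=cv2.INTER_CUBIC)
m=np.zeros((360,760,3),np.uint8);m[:350,:350]=a;m[:360,355:755]=b;save("pics/hang.png",m)
# rod tip in side
E
```

```text
t 17.2 pos [ 0.5676 -0.2417  0.1492] yline 94.72 z [ 0.0438  0.0033 -0.999 ] f [-0.01  0.17 -3.41] tq [-0.055  0.31  -0.012] w 0.203 gf 55.0
```

View pics/hang.png

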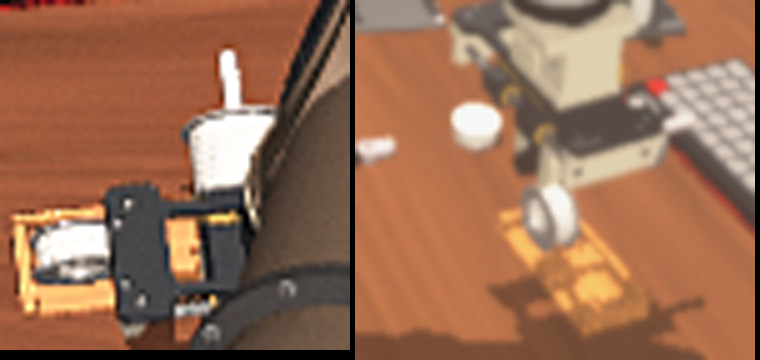

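The reel hangs on the spindle, the wide trough is empty and the thin reel is still in place (top px about (384,150)). The tip is at top px (415,110) and side px (423,197). Checking the rod's pitch numerically.

```bash
python3 - <<'E'
from st import *
o=st(False);R=Ro.from_rotvec(o["ee_rot"]).as_matrix()
g=o["position"]-.019*R[:,2]; ax=R[:,0]*np.sign(R[0,0]); print("knob",g,"axis",ax,"exp tip",g+.135*ax)
T=cam("top");S=cam("side")
print("tri",tri(T,(415.1,109.9),S,(424.5,196)))
print(proj(T,g+.135*ax),proj(S,g+.135*ax))
im=T[0].astype(int);sub=im[104:124,408:422].min(2);w=sub>170;print("rod top rows",[(r+104,round((np.nonzero(w[r])[0]+408).mean(),1),int(sub[r].max())) for r in range(18) if w[r].any()])
im=S[0].astype(int);sub=im[190:206,414:432].min(2);w=sub>150;print([(c+414,round((np.nonzero(w[:,c])[0]+190).mean(),1),int(sub[:,c].max())) for c in range(18) if w[:,c].any()])
E
```

```text
knob [ 0.56692273 -0.24180243  0.16828967] axis [0.99564965 0.08211235 0.04403793] exp tip [ 0.70133543 -0.23071726  0.17423479]
tri (array([ 0.69925683, -0.22938001,  0.18169936]), np.float64(0.0005780830367800419))
[415.05795814 110.11017947] [424.81425612 198.07588355]
rod top rows [(110, np.float64(415.5), 255), (111, np.float64(415.0), 255), (112, np.float64(415.0), 255), (113, np.float64(415.0), 255), (114, np.float64(415.5), 255), (115, np.float64(416.0), 255), (116, np.float64(416.0), 255), (117, np.float64(416.0), 255), (118, np.float64(416.0), 255), (119, np.float64(416.0), 255), (120, np.float64(416.0), 255), (121, np.float64(418.0), 245)]
[(414, np.float64(205.0), 161), (415, np.float64(205.0), 167), (416, np.float64(204.5), 159), (417, np.float64(196.6), 177), (418, np.float64(197.5), 208), (419, np.float64(196.1), 222), (420, np.float64(195.5), 231), (421, np.float64(195.5), 232), (422, np.float64(195.5), 229), (423, np.float64(195.5), 227), (424, np.float64(195.9), 217), (425, np.float64(196.4), 182), (426, np.float64(196.5), 191), (427, np.float64(197.6), 188), (428, np.float64(197.2), 190), (429, np.float64(197.2), 188), (430, np.float64(197.8), 189), (431, np.float64(197.3), 187)]
```

>>> drive_tool(targets=[[0,0,-0.2,0,0.4,0,0],[0,0,-0.5,0,1.2,0,0],[0,0,-0.8,0,2.0,0,0],[0,0,-1.1,0,2.8,0,0],[0,0,-1.4,-0.1,3.6,0,0]])

```text
clock: 17.9
position: [0.5645, -0.0966, 0.1501]
ee_rot: [0.063, 3.095, -0.003]
force: [-0.4, 0.9, -3.6]
width: 0.207
gripper_force: 55.0
```

>>> drive_tool(targets=[[0,0,-0.3,0,0.8,0,0],[0,0,-0.6,0,1.6,0,0],[0,0,-0.9,0,2.4,0,0],[0,0,-1.1,-0.1,3.2,0,0],[0,0,-1.22,-0.2,4.0,0,0]])

```text
clock: 18.4
position: [0.5561, 0.0634, 0.1502]
ee_rot: [0.227, 3.088, -0.007]
force: [1.0, 0.8, -2.6]
width: 0.205
gripper_force: 55.0
```

>>> drive_tool(targets=[[0,0,0,-0.1,0.8,0,0],[0,0,0,-0.2,1.6,0,0],[0,0,0,-0.2,2.4,0,0],[0,0,0,-0.2,3.0,0,0],[0,0,0,-0.2,3.4,0,0]])

```text
clock: 18.9
position: [0.5479, 0.2006, 0.1501]
ee_rot: [0.223, 3.088, -0.006]
force: [0.6, -0.1, -4.1]
width: 0.205
gripper_force: 55.0
```

```bash
python3 st.py
```

```text
t 18.9 pos [0.5479 0.2006 0.1501] yline 81.75 z [ 0.0447 -0.0068 -0.999 ] f [ 0.56 -0.09 -4.07] tq [ 0.088  0.347 -0.039] w 0.205 gf 55.0
```

>>> drive_tool(targets=[[0,0,-0.02,0,0.5,-0.3,0],[0,0,-0.02,0,1.0,-0.7,0],[0,0,-0.02,-0.01,1.28,-1.0,0],[0,0,-0.02,-0.01,1.28,-1.0,0],[0,0,-0.02,-0.01,1.28,-1.0,0]])

```text
clock: 19.4
position: [0.548, 0.2479, 0.1102]
ee_rot: [0.23, 3.088, -0.009]
force: [-0.0, -1.1, -3.8]
width: 0.201
gripper_force: 55.0
```

```bash
cat > tip.py <<'E'
from st import *
o=st();R=Ro.from_rotvec(o["ee_rot"]).as_matrix()
g=o["position"]-.019*R[:,2]; ax=R[:,0]*np.sign(R[0,0]); t=g+.135*ax; print("knob",g.round(4),"exp tip",t.round(4))
T=cam("top");S=cam("side")
for n,c in(("top",T),("side",S)):
    u,v=proj(c,t); u,v=int(round(u)),int(round(v)); print(n,"exp",proj(c,t).round(1),"1cm back",proj(c,t-.01*ax).round(1),"2cm",proj(c,t-.02*ax).round(1))
    a=c[0][v-9:v+10,u-11:u+8].min(2); print("cols from",u-11,"rows from",v-9); print(a)
E
python3 tip.py
```

```text
t 19.4 pos [0.548  0.2479 0.1102] yline 81.47 z [ 0.0444 -0.0091 -0.999 ] f [-0.   -1.06 -3.79] tq [-0.007  0.317 -0.047] w 0.201 gf 55.0
knob [0.5472 0.2481 0.1292] exp tip [0.6805 0.2281 0.1353]
top exp [256.1 123.7] 1cm back [255.6 127. ] 2cm [255.1 130.3]
cols from 245 rows from 115
[[ 66  64  64  66  65  64  66  65  64  64  66  65  66  66  63  66  63  61
   65]
 [ 65  64  66  63  65  61  64  66  63  64  63  64  62  64  63  63  62  63
   59]
 [ 64  67  66  61  63  63  63  63  63  64  61  63  60  61  64  65  63  62
   63]
 [ 66  61  65  63  62  65  62  62  64  64  64  63  64  64  63  63  65  60
   63]
 [ 68  65  62  64  65  61  62  63  65  62  67  67  64  61  62  68  66  66
   64]
 [ 63  62  65  64  65  65  66  63  64  63  64  64  63  61  65  68  64  65
   63]
 [ 66  68  62  62  65  65  63  60  63  63  61  61  57  64  65  64  61  60
   65]
 [ 49  65  68  64  66  64  65  67  66  62  62  58  58  64  66  66  67  66
   66]
 [ 28  64  63  64  65  62  61  60  60  51  39  80  73  50  56  62  63  63
   60]
 [  3  47  65  61  62  62  61  62  57  41 255 255 234  67  59  62  66  63
   64]
 [
[... 1659 characters left out ...]
 210 206 205 204 180 156 141 115  93  86  86
   86]
 [212 189 169 176 180 177 174 170 165 162 157 139 126 114  98  88  86  85
   84]
 [201 179 146 129 127 127 131 134 134 136 130 109  98  92  89  85  83  79
   75]
 [188 167 128  97  92  94 103 109 114 125 123 100  89  85  83  79  74  69
   68]
 [177 157 120  87  79  80  86  89  95 106 108  93  86  81  73  69  64  64
   69]
 [164 145 112  85  74  75  78  77  81  87  92  85  78  71  63  61  61  67
   72]
 [144 126  99  80  75  75  74  75  75  77  79  72  68  62  61  60  66  70
   73]
 [109 102  87  77  73  74  75  76  75  75  74  67  62  63  66  68  69  70
   73]
 [ 82  82  78  75  74  73  74  75  75  76  74  71  70  70  72  71  72  71
   71]]
```

The rod's image matches the tool pose in both views (top tip at (256,123.7) as expected), so there was no slip. Level it over the slots.

>>> drive_tool(targets=[[0.05,0.25,0.03,0,0.05,-0.4,0],[0.1,0.48,0.03,-0.01,0.105,-0.8,0],[0.1,0.48,0.03,-0.02,0.105,-1.1,0],[0.1,0.48,0.03,-0.02,0.105,-1.1,0],[0.1,0.48,0.03,-0.02,0.105,-1.1,0]])

```text
clock: 20.0
position: [0.5468, 0.253, 0.0656]
ee_rot: [0.229, 3.131, 0.0]
force: [-0.7, -0.6, -3.2]
width: 0.202
gripper_force: 55.0
```

```bash
python3 tip.py | head -3
```

```text
t 20.0 pos [0.5468 0.253  0.0656] yline 81.65 z [ 1.9e-03  2.0e-04 -1.0e+00] f [-0.66 -0.59 -3.21] tq [ 0.037  0.213 -0.001] w 0.202 gf 55.0
knob [0.5467 0.253  0.0846] exp tip [0.6803 0.2334 0.0848]
top exp [256.6 129.7] 1cm back [256.1 132.8] 2cm [255.6 136. ]
```

>>> drive_tool(targets=[[0,0,0,0,-0.02,-0.12,0],[0,0,0,0,-0.02,-0.24,0],[0,0,0,0,-0.02,-0.36,0],[0,0,0,0,-0.02,-0.45,0],[0,0,0,0,-0.02,-0.5,0]])

```text
clock: 20.6
position: [0.5469, 0.2526, 0.0458]
ee_rot: [0.228, 3.131, 0.001]
force: [-0.3, 0.1, -3.7]
width: 0.203
gripper_force: 55.0
```

```bash
python3 st.py
```

```text
t 20.6 pos [0.5469 0.2526 0.0458] yline 81.67 z [ 2.6e-03  7.0e-04 -1.0e+00] f [-0.34  0.07 -3.69] tq [0.041 0.191 0.018] w 0.203 gf 55.0
```

>>> drive_tool(targets=[[0,0,0,0,0,-0.06,0],[0,0,0,0,0,-0.12,0],[0,0,0,0,0,-0.18,0],[0,0,0,0,0,-0.18,0]])

```text
clock: 21.0
position: [0.5469, 0.2525, 0.0388]
ee_rot: [0.228, 3.131, 0.002]
force: [-0.7, 0.0, -3.7]
width: 0.204
gripper_force: 55.0
```

```bash
python3 st.py
```

```text
t 21.0 pos [0.5469 0.2525 0.0388] yline 81.66 z [ 2.7e-03  8.0e-04 -1.0e+00] f [-0.75  0.   -3.7 ] tq [0.063 0.27  0.078] w 0.204 gf 55.0
```

>>> drive_tool(targets=[[0,0,0,0,-0.01,-0.05,0],[0,0,0,0,-0.01,-0.1,0],[0,0,0,0,-0.01,-0.14,0],[0,0,0,0,-0.01,-0.14,0]])

```text
clock: 21.4
position: [0.547, 0.2522, 0.0333]
ee_rot: [0.228, 3.131, 0.002]
force: [0.5, 0.7, -3.8]
width: 0.198
gripper_force: 55.0
```

>>> drive_tool(targets=[[0,0,0,0,0,-0.03,0],[0,0,0,0,0,-0.05,0],[0,0,0,0,0,-0.05,0]])

```text
clock: 21.7
position: [0.5472, 0.2523, 0.0315]
ee_rot: [0.228, 3.13, 0.002]
force: [0.1, 0.2, -1.6]
width: 0.202
gripper_force: 55.0
```

```bash
python3 st.py
```

```text
t 21.7 pos [0.5472 0.2523 0.0315] yline 81.66 z [ 0.0032  0.0011 -1.    ] f [ 0.05  0.17 -1.61] tq [-0.008  0.151 -0.01 ] w 0.202 gf 55.0
```

>>> drive_tool(targets=[[0,0.03,0,0,0,-0.015,0],[0,0.03,0,0,0,-0.025,0],[0,0.03,0,0,0,-0.025,0]])

```text
clock: 22.0
position: [0.5472, 0.2523, 0.0306]
ee_rot: [0.228, 3.133, 0.002]
force: [-0.6, -0.1, -3.1]
width: 0.206
gripper_force: 55.0
```

```bash
python3 st.py
```

```text
t 22.0 pos [0.5472 0.2523 0.0306] yline 81.66 z [ 6.0e-04  1.1e-03 -1.0e+00] f [-0.56 -0.13 -3.07] tq [ 0.086  0.168 -0.014] w 0.206 gf 55.0
```

>>> drive_tool(targets=[[0,0,0,0,0,-0.01,0],[0,0,0,0,0,-0.015,0],[0,0,0,0,0,-0.015,0]])

```text
clock: 22.3
position: [0.5472, 0.2523, 0.0301]
ee_rot: [0.228, 3.133, 0.002]
force: [-1.1, -0.4, 0.6]
width: 0.201
gripper_force: 55.0
```

```bash
python3 st.py
```

```text
t 22.3 pos [0.5472 0.2523 0.0301] yline 81.66 z [ 7.0e-04  1.2e-03 -1.0e+00] f [-1.09 -0.38  0.65] tq [-0.008  0.323  0.009] w 0.201 gf 55.0
```

>>> drive_tool(targets=[[0,0,0,0,0,-0.01,0],[0,0,0,0,0,-0.015,0],[0,0,0,0,0,-0.015,0]])

```text
clock: 22.6
position: [0.5472, 0.2524, 0.0296]
ee_rot: [0.228, 3.133, 0.002]
force: [-2.9, -0.5, 5.5]
width: 0.204
gripper_force: 55.0
```

```bash
python3 st.py
```

```text
t 22.6 pos [0.5472 0.2524 0.0296] yline 81.67 z [ 8.0e-04  1.3e-03 -1.0e+00] f [-2.88 -0.47  5.53] tq [-0.032  0.5    0.003] w 0.204 gf 55.0
```

Fully seated (now pushing up at about 9 N net). Ease back, reduce grip, then open.

>>> drive_tool(targets=[[0,0,0,0,0,0.015,0],[0,0,0,0,0,0.015,0]])

```text
clock: 22.8
position: [0.5472, 0.2523, 0.03]
ee_rot: [0.228, 3.133, 0.002]
force: [-1.3, -0.6, 2.8]
width: 0.202
gripper_force: 55.0
```

>>> drive_tool(targets=[[0,0,0,0,0,0,0],[0,0,0,0,0,0,0],[0,0,0,0,0,0,0],[0,0,0,0,0,0,0.3],[0,0,0,0,0,0,0.35]], force=5)

```text
clock: 23.3
position: [0.5472, 0.2521, 0.0298]
ee_rot: [0.228, 3.133, 0.001]
force: [-0.3, 0.0, 0.6]
width: 0.327
gripper_force: 0.0
```

>>> drive_tool(targets=[[0,0,0,0,0,0,0.5],[0,0,0,0,0,0,0.6],[0,0,0,0,0,0,0.6],[0,0,0,0,0,0,0.6],[0,0,0,0,0,0,0.6]])

```text
clock: 23.8
position: [0.5471, 0.2522, 0.0299]
ee_rot: [0.228, 3.133, 0.002]
force: [-0.2, 0.8, 0.1]
width: 0.601
gripper_force: 0.0
```

```bash
python3 st.py
```

```text
t 23.8 pos [0.5471 0.2522 0.0299] yline 81.66 z [ 5.e-04  1.e-03 -1.e+00] f [-0.2   0.8   0.11] tq [ 0.052 -0.007 -0.066] w 0.601 gf 0.0
```

Raise straight up, then draw back towards the base so the cameras see the stand.

>>> drive_tool(targets=[[0,0,0,0,0,0.4,0.6],[0,0,0,0,0,1.2,0.6],[0,0,0,0,0,2.2,0.6],[0,0,0,0,0,3.2,0.6],[0,0,0,0,0,4.2,0.6]])

```text
clock: 24.3
position: [0.5469, 0.2521, 0.1996]
ee_rot: [0.228, 3.133, 0.002]
force: [0.6, 0.9, 0.5]
width: 0.595
gripper_force: 0.0
```

>>> drive_tool(targets=[[0,0,0,-0.8,0.8,0.3,0.6],[0,0,0,-1.6,1.6,0.3,0.6],[0,0,0,-2.4,2.4,0.3,0.6],[0,0,0,-3.2,3.2,0.3,0.6],[0,0,0,-4,4,0.3,0.6]])

```text
clock: 24.8
position: [0.3856, 0.4132, 0.2102]
ee_rot: [0.228, 3.133, 0.002]
force: [0.5, 0.4, -0.6]
width: 0.602
gripper_force: 0.0
```

```bash
python3 st.py; sed -i 's/^# base plate/import sys; sys.exit()/' meas.py; sed -i 's/rod=big((im.min(2)>185)&m)/rod=big((im.min(2)>185)\&m); save("pics\/fin.png",im[125:190,235:285].astype(np.uint8))/' meas.py; python3 meas.py; python3 - <<'E'
from h import *
T=cam("top");I=T[0].astype(int);print(I[130:184:2,242:272:1].min(2))
c0=cv2.imread("pics/top0.png")[...,::-1].astype(int)
print("bystander diffs",{n:round(float(abs(I-c0)[v-12:v+12,u-12:u+12].mean()),1) for n,(u,v) in dict(tin=(332,152),cut=(336,198),thin=(386,151),jar=(477,147),mouse=(490,197),mug=(182,172),fig=(321,107)).items()})
E
```

```text
t 24.8 pos [0.3856 0.4132 0.2102] yline 81.66 z [ 7.0e-04  1.4e-03 -1.0e+00] f [ 0.5   0.4  -0.62] tq [ 0.01   0.005 -0.005] w 0.602 gf 0.0
rod rows 133 158
knob rows 167 182 252.0948275862069 173.70689655172413
rod dir deg -14.726581 pt 0.6424323 0.2421635 tip~ [0.6831126  0.23389066 0.05      ] knob centroid [0.55079892 0.24925656 0.055     ]
[[ 61  61  57  63  57  61  62  58  60  58  62  58  60  57  62  58  57  60
   62  60  61  61  61  64  58  67  61  61  61  61]
 [ 60  60  61  62  62  60  62  59  61  57  63  62  63  64  58  47  43  50
   56  63  67  62  64  63  61  61  61  64  64  64]
 [ 64  66  66  64  67  66  67  64  92  87  87  65  60  58  42 255 255 242
   69  56  61  66  61  66  68  69  68  69  69  70]
 [ 59  57  60  63  54  49  47  40  65  69  64  62  77  70  30 255 255 208
   67  87 110  87  76  60  64  60  59  61  63  59]
 [ 67  64  65  61  58 126 247 255 194  64  49  52  42  30 191 255 255 107
   50  48  53  62  87  36  63  62  63  64  61  60]
 [ 67  63  64  56 103 126 153 177 130 123  53  52  45   9 255 255 248  57
   40  56  54  53  52  40  54  76  67  68  39 182]
 [ 
[... 2026 characters left out ...]
  37  35  43  37  29  20  32  37  37  41  33
   79  84  80  75  76 121 128 152 153  35  63  67]
 [ 64  63  62  64  64  50  29  41  19  41  32  29  31  34  35  37  32  28
   65  60  59  62  60  58  58  55  59  61  60  59]
 [ 65  64  65  66  66  31  31  46  47  31  33  14  40  38  38  34  33  30
   68  66  63  65  66  63  67  65  67  66  66  67]
 [ 63  68  66  62  68  29  41  45  39  32  24  22  39  39  39  36  34  71
   69  71  70  69  69  66  70  68  69  68  72  68]
 [ 71  69  72  72  71  83  47  26  25  26  12  30  39  37  39  36  33  72
   72  71  71  70  68  63  67  68  67  68  68  70]]
bystander diffs {'tin': 1.7, 'cut': 2.2, 'thin': 1.9, 'jar': 2.3, 'mouse': 2.2, 'mug': 2.3, 'fig': 2.1}
```

```bash
python3 - <<'E'
from h import *
T=cam("top"); e=np.array([np.cos(np.radians(8.4)),-np.sin(np.radians(8.4))]); s=np.array([.6235,.2405])
for u,v in((256,144.8),(253,158),(253,160.5)): print([(round(float((onz(T,u,v,z)[:2]-s)@e*1000),1)) for z in(.05,.07,.076)])
E
```

```text
[20.4, 14.3, 12.5]
[-22.6, -28.0, -29.7]
[-30.4, -35.8, -37.4]
```

Reel centre is about -7 mm from the seat's middle, on the collar (about 70 mm from the knob). The spindle is back where it was, and the bystanders are unmoved.

```bash
python3 -c "
from cell import arm
print(arm.sign_off())"
```

```text
the job is handed in; nothing more can be done
None
```

I handed the job in: the wide reel is on the spindle against its collar (pressed on at about 7 N), the spindle lies back down in both slots, released, and the other desk items look unmoved; no verdict was shown.

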